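Roll an objective case up the reader's gutter into its catch and start the reading

TASK

Log the objective back in: with a fingertip, push the case that lies at the foot of the case reader's sloped gutter up the rails, without lifting it off them, until it is home at the rubber roller and the orange catch has sprung up behind it so that it cannot roll back. Then, and not before, press the blue start button on top of the reader right down, and let it go. Leave the other case, the bare objective and the filter cube standing where they are.

Things in the scene. Friction and masses are not known exactly. Their poses are not given: they have to be found in the camera images.
- reader: Case reader: a fixed bench machine, 262 mm long, 104 mm wide. Origin: centre of its underside, on the desk; x level along the machine, from the low open end of the gutter to the white housing; z up. The housing fills x = 47..127 mm, 118 mm high; the gutter lies before it (x < 47).
- gutter: Aluminium gutter on the reader, rising at 12 degrees to the housing. Tilted frame: origin at rail-top level, mid-width, at the inner face of the 7 mm lip at the low end; x uphill along the rails, y across, z square to them. Two rails carry the case's body; side walls 16 mm above the rails, 71 mm apart inside. An 18 mm thick rubber roller across the top end is the stop, axis at x = 170, z = 21 mm.
- stop (a point): Middle of the case's axis when the case touches the roller (x = 140, y = 0, z = 21 mm in the gutter's frame).
- case: Case to push: round, white body 42 mm diameter, dark lid 45 mm diameter, 66 mm long over all, smooth, about 0.18 kg. It lies on its side across the gutter at the foot, against the lip (axis at x = 16, z = 21 mm in the gutter's frame); let go on the slope it rolls back down. Origin: centre of its bottom face; z along its axis to the lid, which lies on the gutter's +y side.
- case_mid (a point): Point on the axis of that case midway along its length (33 mm from the bottom face).
- catch (a joint): Orange sprung catch between the rails, 12 mm wide, hinged at x = 94 mm in the gutter's frame, tip uphill. 0 rad = up (at rest), about 0.42 = level with the rails. The rolling case presses it down by its weight; it springs up behind a case at the roller, which then rests on it 2 to 3 mm back. Weak (0.2 N at the tip): a finger less than 12 mm above the rails would hold it down.
- catch_tip (a point): Tip of the catch, mid-width; when up at x = 119 mm in the gutter's frame, 11 mm above the rail tops.
- start (a joint): Start button on top of the housing: a blue round cap, 24 mm diameter, in a black collar. 0 = up, grows as it is pressed; travel 6 mm to its stop, where it takes about 4 N; springs back.
- start_top (a point): Centre of the start button's top face (up: 140 mm above the desk, at x = 90, y = -8 mm in the reader's frame). Pressed along the vertical.
- standing_case: Another objective case of the same kind that stands upright on the desk left of the reader (45 mm diameter, 66 mm tall; origin at the centre of its underside). Not to be moved.
- objective: Bare microscope objective standing on the desk right of the reader (29 mm diameter, 45 mm tall; origin at the centre of its underside). Not to be moved.
- filter_cube: Black filter cube with a green window on the desk right of the reader (39 x 40 x 37 mm; origin at the centre of its underside). Not to be moved.
Not all that is in view belongs to the job. Leave any purple, red or yellow look-alike of the case alone.

How it is judged:
By the outcome, as a careful person would: the job done as asked, in the order asked, and still so for the second after the job is handed in, with the robot touching nothing.
It also fails if it takes over 42 s, if anything falls off the work surface, if the arm or the gripper's body presses on something with over 40 N, if the wrist force passes 120 N, or if a joint passes its speed limit or range.

ROBOT

A 6-joint arm with a two-finger parallel gripper is mounted at the origin on a cart in front of the work surface, level with it; the furniture and walls round the work are solid. World frame = base frame: x ahead of the robot, y to its left, z up, the work surface at z = 0. Lengths are in mm, angles in rad, forces in N, time in s.
With the tool pointing down it reaches from about 300 to 875 mm from the base axis. Payload 6.4 kg.
Tool frame: the origin (TCP) lies midway between the tips of the shut fingers; the grasp point (between the pads) lies 19 mm behind it; z points along the fingers, y is the direction in which the jaws open and shut (so a half turn about z gives the same grasp; the last joint's range is limited). The gripper opens to 85 mm and grips with 20 to 120 N. Pads are 22 mm wide; open, the fingers measure 114 mm over their backs; the gripper's body (76 mm by 85 mm) begins 54 mm behind the grasp point. The pads swing forward as they close: fully open they stand 13 mm farther back than shut.
Start: joints at [-1.399, 0.181, 1.607, -0, 1.354, -0.206], TCP at [212.121, -534.459, 231.288] pointing down, gripper open.
Joint ranges: [-2.99, 2.99], [-0.89, 2.07], [0.3, 2.58], [-1.14, 4.28], [0, 2.63], [-3.12, 3.12]. Speed limits (rad/s): [2.57, 2.57, 3.01, 3.14, 3.14, 3.14].

INTERFACE

Orientations are given as a unit quaternion [w, x, y, z].
In Python, from station import * gives the robot as it stands.
- The arm moves only by the tool move_arm, never from a script. Its argument "commands" is a list that holds one entry, the list of rows, each a list of 5 numbers: the shift along the tool's x, y, z in units of 40 mm (1.0 is 40 mm), then the turn about the tool's z in degrees, then the closure in counts, from 0 (fully open) to 255 (shut). In form: [[[tx, ty, tz, twist, hand], ...]]. A call has 1 to 12 rows; each row is the pose to reach, as a shift and turn from the pose commanded when the call began, along the tool's axes at that moment; what a row does not reach only later rows make up. A row lasts 1/12 s, in which the tool goes at most 41.7 mm and 7.16 degrees, less where a joint would pass 70% of its speed; a pose out of reach is approached as far as the arm can. A call with a gripper value outside its range is refused whole. The fingers move at their own pace and stop on an object; the grip force is fixed at half the most. Time passes only in rows, so rows that repeat a pose let the fingers close. It gives the time, the measured TCP pose, the force and the opening at its end, in the units of the state.
- get_state(): the state, without advancing time (a new reading comes with each control period).
- capture(name): name is "side" or "top"; returns the picture (400x640x3 uint8, red, green, blue); there is no depth.
- camera_params(name): a dict with "K" (3x3 intrinsics, pixels), "dist" ([k1, k2, p1, p2, k3] as OpenCV has them; the pictures are not rectified), "rvec" (rotation vector, rad) and "tvec" (3), from world to camera coordinates, as OpenCV has them. Camera axes: x right, y down, z forward; pixel columns grow to the right and rows downward; lengths in mm; the calibration is good to about 2 mm. A picture is of the moment at which its call begins. camera_params takes no time and is no camera call.
- hand_in(): hands the job in, once; it reports no verdict.
The state is a dict: "time": time; "joints": joint angles; "qvel": joint speeds; "joint_torque": joint torques, N m; "tool_pos": TCP position; "tcp_rot": TCP orientation; "wrist_force": force on the tool from outside, world axes, zero at the start; "ft_torque": the same for the moment, N m; "grip_width": opening from 0.0 (shut) to 1.0 (fully open).
Only numpy, scipy, OpenCV 4.12 (cv2) and the standard library are available. Lean on these libraries where they do the work, as an engineer would, in place of code of your own. Each camera call takes 0.05 s, during which the arm holds its last target.

## Working session

There is one attempt and no reset: what is moved stays moved. The work goes in short steps, Python scripts to look and compute and a tool call to move; the robot and the scene stay as the last step left them, time stands still between calls to the robot, and variables do not carry over. Pictures are saved under pics/ and viewed, and the job is handed in when it is done.

Besides the shell and the picture viewer there is one more tool, called after "Request:" as a command line: name --argument value ..., lists and objects as JSON in quotes. move_arm: Moves the arm, as the interface text tells. Its arguments: {"type":"object","properties":{"commands":{"type":"array"}},"required":["commands"]}

```bash
mkdir -p pics; ls; python3 - <<'E'
from station import *
import cv2,json
for n in ("side","top"):
    im=capture(n); cv2.imwrite(f"pics/{n}0.png",im[:,:,::-1]); 
    p=camera_params(n); print(n,{k:[list(map(float,r)) if hasattr(r,'__len__') else float(r) for r in v] for k,v in p.items()})
print(get_state())
E
```

```text
pics
side {'K': [[405.0333122831451, 0.0, 323.42616107357907], [0.0, 405.0333122831451, 198.82174871692055], [0.0, 0.0, 1.0]], 'dist': [0.03100780032051489, 0.0, 0.0, 0.0, 0.0], 'rvec': [1.8553155097225942, -0.5871216979293983, 0.36898296239271605], 'tvec': [-503.06781907582956, 186.52095511517203, 909.1932368178573]}
top {'K': [[421.4012277999419, 0.0, 320.4856489338032], [0.0, 421.4012277999419, 205.22837654850696], [0.0, 0.0, 1.0]], 'dist': [-0.09076906075070205, 0.0, 0.0, 0.0, 0.0], 'rvec': [2.142013362337781, -2.1335621260585143, 0.21399563068611668], 'tvec': [-186.80961157051516, 521.0583771655539, 921.0035650825766]}
{'time': 0.1, 'joints': array([-1.39930056e+00,  1.81490717e-01,  1.60786430e+00,  1.10446499e-05,
        1.35377591e+00, -2.06307031e-01]), 'qvel': array([-0.00216701,  0.00102126, -0.00191193, -0.00070606, -0.00163819,
       -0.00044328]), 'joint_torque': array([-1.77006518e-04, -4.45884633e+01, -3.52233517e+01, -2.37648346e-04,
        4.13359536e-03,  1.09223163e-05]), 'tool_pos': array([ 212.03967236, -533.97211711,  230.48187407]), 'tcp_rot': array([-7.68924135e-04,  9.82211057e-01,  1.87778722e-01,  1.87776531e-05]), 'wrist_force': array([ 0.41776265, -0.02804235,  0.03272   ]), 'ft_torque': array([ 0.01110097, -0.00665698,  0.00292334]), 'grip_width': 1.0011903465922605}
```

View pics/side0.png

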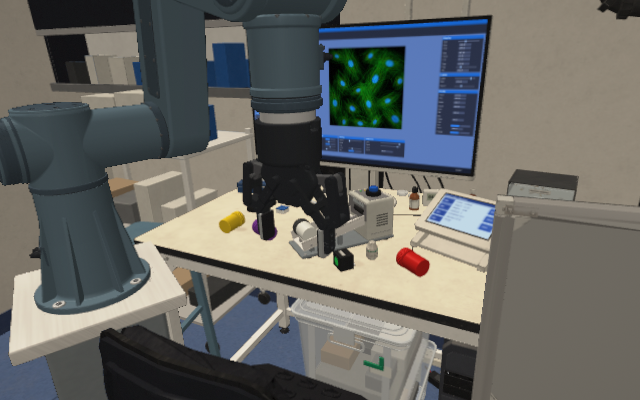

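View pics/top0.png

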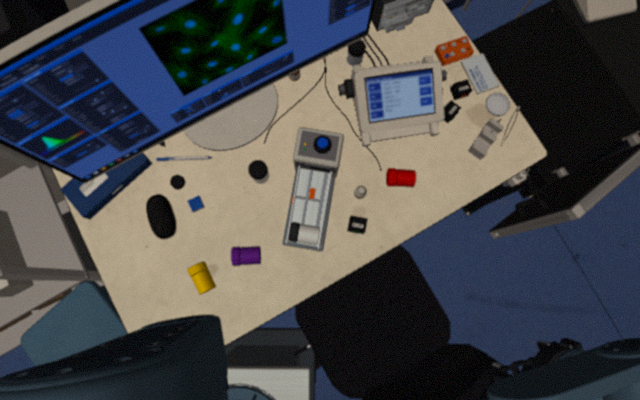

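The top view shows the reader: blue button near (322,144), orange catch near (312,194), and the case at the gutter foot near (303,233). The standing case is near (258,170), the objective near (361,192) and the cube near (357,225). I'll zoom in and measure.

```bash
cat > h.py <<'E'
import numpy as np, cv2
from station import *
def cam(n):
    p=camera_params(n); K=np.array(p['K'],float);d=np.array(p['dist'],float);r=np.array(p['rvec'],float);t=np.array(p['tvec'],float)
    return K,d,r,t
def plane(n,uv,z):
    K,d,r,t=cam(n);R=cv2.Rodrigues(r)[0]
    q=cv2.undistortPoints(np.array([[uv]],float),K,d)[0,0]
    D=R.T@np.array([q[0],q[1],1]);C=-R.T@t
    return C+D*(z-C[2])/D[2]
def proj(n,P):
    K,d,r,t=cam(n); return cv2.projectPoints(np.array(P,float).reshape(-1,3),r,t,K,d)[0][:,0]
def cents(im,lo,hi,amin=8):
    hsv=cv2.cvtColor(im,cv2.COLOR_RGB2HSV); m=cv2.inRange(hsv,lo,hi)
    n,l,s,c=cv2.connectedComponentsWithStats(m)
    return [(c[i].round(2).tolist(),s[i].tolist()) for i in range(1,n) if s[i,4]>=amin]
E
python3 - <<'E'
from h import *
im=cv2.imread('pics/top0.png'); rgb=im[:,:,::-1].copy()
cv2.imwrite('pics/top0z.png',cv2.resize(im[120:260,235:385],None,fx=4,fy=4,interpolation=cv2.INTER_CUBIC))
s=cv2.imread('pics/side0.png');cv2.imwrite('pics/side0z.png',cv2.resize(s[170:290,220:420],None,fx=4,fy=4,interpolation=cv2.INTER_CUBIC))
print('blue',[c for c in cents(rgb,(100,140,60),(125,255,255)) if 230<c[0][0]<400 and 120<c[0][1]<260])
print('orange',[c for c in cents(rgb,(3,150,120),(18,255,255),4) if 230<c[0][0]<400 and 120<c[0][1]<260])
print('sideblue',[c for c in cents(s[:,:,::-1].copy(),(100,140,60),(125,255,255)) if 340<c[0][0]<400 and 170<c[0][1]<210])
E
```

```text
blue [([322.0, 142.4], [317, 137, 11, 12, 106])]
orange [([311.61, 193.16], [309, 189, 6, 10, 44])]
sideblue [([372.92, 188.55], [369, 186, 9, 6, 49])]
```

View pics/top0z.png

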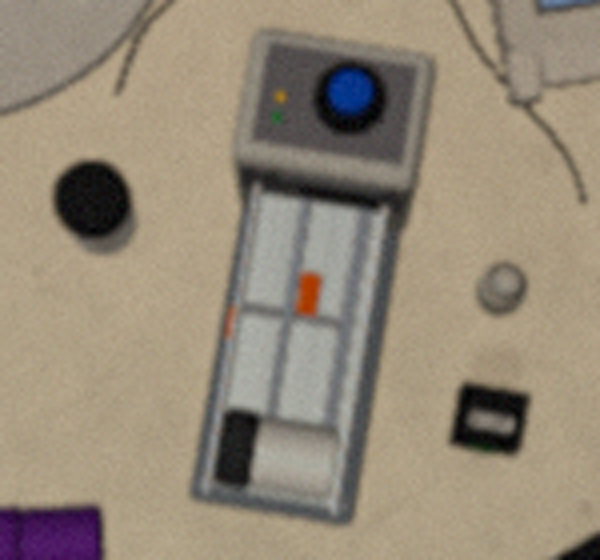

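View pics/side0z.png

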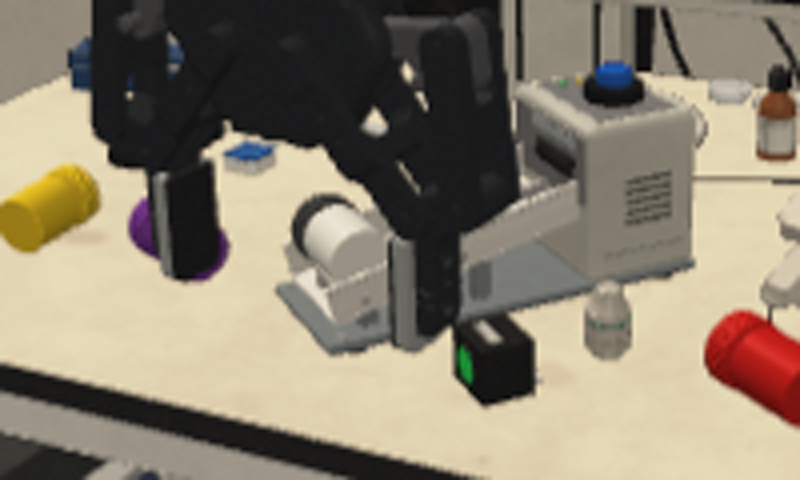

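```bash
python3 - <<'E'
from h import *
z=lambda u,v:(235+(u+.5)/4-.5,120+(v+.5)/4-.5)
for name,uv,h in [('button',(350,91),140),('h1',(262,31),118),('h2',(435,57),118),('h3',(411,190),118),('h4',(237,160),118),
  ('lipL',(194,497),30),('lipR',(350,522),30),('catch c',(309,294),60),('catch tip',(312,273),60),('catch hinge',(304,315),60),('case c',(284,458),50),('std top',(92,199),66),('obj top',(504,280),45),('cube top',(492,419),37)]:
    print(name,plane('top',z(*uv),h).round(1))
# side+top triangulate button
pts=[]
P=[]
for n,uv in (('top',(322.3,142.4)),('side',(372.9,188))):
    K,d,r,t=cam(n);P.append(np.hstack([cv2.Rodrigues(r)[0],t[:,None]]));pts.append(cv2.undistortPoints(np.array([[uv]],float),K,d)[0,0])
X=cv2.triangulatePoints(P[0],P[1],pts[0],pts[1]);print('tri',(X[:3]/X[3]).ravel().round(1))
E
```

```text
button [ 642.2 -186.   140. ]
h1 [ 684.  -137.9  118. ]
h2 [ 669.8 -233.5  118. ]
h3 [ 593.6 -219.8  118. ]
h4 [ 609.8 -125.1  118. ]
lipL [434.1 -99.1  30. ]
lipR [ 420.1 -189.1   30. ]
catch c [ 547.7 -164.8   60. ]
catch tip [ 560.  -166.4   60. ]
catch hinge [ 535.5 -162.    60. ]
case c [ 454.7 -151.1   50. ]
std top [601.3 -40.1  66. ]
obj top [ 560.  -278.4   45. ]
cube top [ 479.3 -271.1   37. ]
tri [ 642.5 -185.7  135. ]
```

Request:
move_arm --commands '[[[0.3,-0.3,0,3,255],[1,-0.95,0,6,255],[1.7,-1.65,0,9,255],[2.45,-2.35,0,12,255],[3.2,-3.05,0,15,255],[3.95,-3.8,0,18,255],[4.7,-4.5,0,21,255],[5.4,-5.2,0,24,255],[6.1,-5.9,0,27,255],[6.8,-6.55,0,29,255],[7.4,-7.1,0,31,255],[7.8,-7.5,0,31,255]]]'

```text
time: 1.1
tool_pos: [392.0, -137.7, 231.2]
tcp_rot: [-0.0, 0.997, -0.082, 0.0]
wrist_force: [-0.1, -0.9, 0.1]
grip_width: 0.002
```

```bash
python3 - <<'E'
from h import *
for n in ("side","top"):
    im=capture(n)[:,:,::-1]; cv2.imwrite(f"pics/{n}1.png",im)
    y0,x0,h,w=(170,220,120,200) if n=='side' else (120,235,140,150)
    cv2.imwrite(f'pics/{n}1z.png',cv2.resize(im[y0:y0+h,x0:x0+w],None,fx=4,fy=4,interpolation=cv2.INTER_CUBIC))
s=get_state();print(s['time'],s['tool_pos'],s['tcp_rot'],s['wrist_force'],s['grip_width'])
for n in('side','top'):
    K,d,r,t=cam(n);print(n,-cv2.Rodrigues(r)[0].T@t)
E
```

```text
1.2 [ 392.00157348 -137.52116352  230.99775888] [-5.71623383e-04  9.96856333e-01 -7.92282605e-02 -9.10017658e-05] [-0.21996866 -0.54365385  0.01333522] -0.0019904350094766448
side [ -11.67175928 -940.79072535  478.82796524]
top [ 349.89956884 -164.38615707 1002.59399229]
```

View pics/side1z.png

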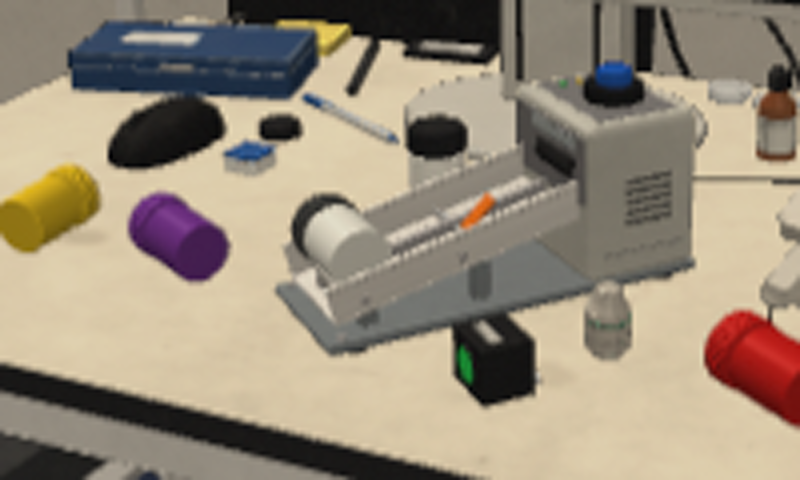

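View pics/top1z.png

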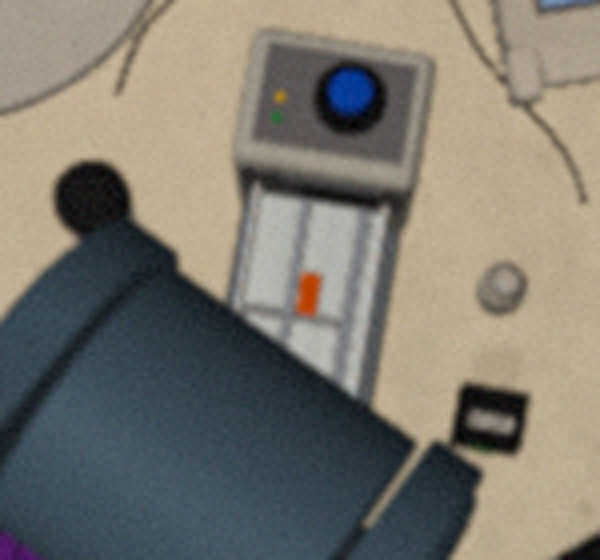

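```bash
python3 - <<'E'
from h import *
t=cv2.imread('pics/top1.png')[:,:,::-1].copy();s=cv2.imread('pics/side1.png')[:,:,::-1].copy()
print([c for c in cents(t,(3,150,120),(18,255,255),4) if 290<c[0][0]<330 and 170<c[0][1]<210])
print([c for c in cents(s,(3,150,120),(18,255,255),4) if 320<c[0][0]<360 and 210<c[0][1]<240])
zt=lambda u,v:(235+(u+.5)/4-.5,120+(v+.5)/4-.5)
zs=lambda u,v:(220+(u+.5)/4-.5,170+(v+.5)/4-.5)
O=np.array([554.3,-164,0]);a=np.radians(-9.3);R=np.array([[np.cos(a),-np.sin(a),0],[np.sin(a),np.cos(a),0],[0,0,1]])
def tri(a_,b):
    P=[];pts=[]
    for n,uv in (('top',a_),('side',b)):
        K,d,r,tt=cam(n);P.append(np.hstack([cv2.Rodrigues(r)[0],tt[:,None]]));pts.append(cv2.undistortPoints(np.array([[uv]],float),K,d)[0,0])
    X=cv2.triangulatePoints(P[0],P[1],pts[0],pts[1]);X=(X[:3]/X[3]).ravel()
    return X.round(1),(R.T@(X-O)).round(1),(proj('top',X)[0]-a_).round(1),(proj('side',X)[0]-b).round(1)
for n,a_,b in [('tip',zt(312,273),zs(490,198)),('hinge',zt(304,315),zs(465,227)),('lipR',zt(350,522),zs(333,291)),('lipL',zt(194,497),zs(287,245)),
 ('housing front top R',zt(411,190),zs(593,130)),('housing front top L',zt(237,160),zs(518,88)),('gut topR',zt(392,205),zs(580,182))]:
    print(n,*tri(a_,b))
for nm,p in [('std',(601.3,-40.1,66)),('obj',(560,-278.4,45)),('cube',(479.3,-271.1,37))]: print(nm,(R.T@(np.array(p)-O)).round(1))
print('side axis height candidates')
E
```

```text
[([311.63, 193.05], [309, 189, 6, 10, 43])]
[([339.19, 222.35], [335, 219, 9, 8, 26])]
tip [ 557.9 -165.5   62.8] [ 3.8 -0.9 62.8] [-0.4  0.6] [ 0.7 -0.1]
hinge [ 538.2 -161.9   46. ] [-16.2  -0.6  46. ] [-0.  0.] [ 0. -0.]
lipR [ 420.2 -189.4   46.8] [-128.2  -46.8   46.8] [ 0.3 -0.6] [-0.6  0.1]
lipL [ 436.4 -101.3   39.3] [-126.4   42.8   39.3] [ 0.7 -1.4] [-1.4  0.2]
housing front top R [ 594.4 -220.2  117.1] [ 48.7 -49.  117.1] [ 0.2 -0.3] [-0.3  0.1]
housing front top L [ 610.4 -124.8  114.9] [ 49.   47.7 114.9] [-0.1  0.1] [ 0.1 -0. ]
gut topR [ 594.4 -210.8   79.5] [ 47.1 -39.7  79.5] [-0.3  0.4] [ 0.4 -0.1]
std [ 26.4 129.9  66. ]
obj [  24.1 -112.    45. ]
cube [ -56.7 -117.8   37. ]
side axis height candidates
```

Request:
move_arm --commands '[[[0.05,0.075,0.4,0,255],[0.15,0.075,1.2,0,255],[0.2,0.075,2.0,0,255],[0.3,0.075,2.8,0,255],[0.35,0.075,3.5,0,255],[0.35,0.075,4.1,0,255],[0.35,0.075,4.5,0,255],[0.35,0.075,4.7,0,255],[0.35,0.075,4.7,0,255]]]'

```text
time: 1.95
tool_pos: [403.2, -145.4, 41.5]
tcp_rot: [-0.001, 0.997, -0.082, -0.002]
wrist_force: [0.8, -0.1, 0.6]
grip_width: -0.001
```

```bash
cat > look.py <<'E'
from h import *
import sys
k=sys.argv[1]
for n in sys.argv[2:]:
    im=capture(n)[:,:,::-1]; cv2.imwrite(f"pics/{n}{k}.png",im)
    y0,x0,h,w=(150,250,120,160) if n=='side' else (120,235,140,150)
    cv2.imwrite(f'pics/{n}{k}z.png',cv2.resize(im[y0:y0+h,x0:x0+w],None,fx=5 if n=='side' else 4,fy=5 if n=='side' else 4,interpolation=cv2.INTER_CUBIC))
s=get_state();O=np.array([554.3,-164,0]);a=np.radians(-9.3);R=np.array([[np.cos(a),-np.sin(a),0],[np.sin(a),np.cos(a),0],[0,0,1]])
print(s['time'],s['tool_pos'].round(1),'reader',(R.T@(s['tool_pos']-O)).round(1),s['wrist_force'].round(2))
E
python3 look.py 2 side
```

```text
2.0 [ 404.1 -145.9   42.8] reader [-151.1   -6.4   42.8] [ 0.72 -0.44  1.03]
```

View pics/side2z.png

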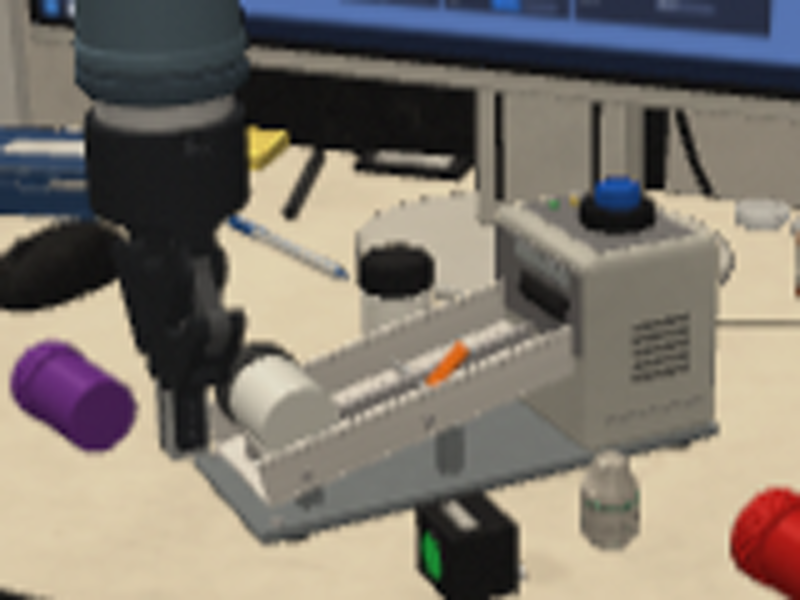

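The side view shows the shut fingers at about (185,430) in the zoom, just downhill of the case at (280,395), above lip level and inside the walls. I'll approach gently and start up the slope.

Request:
move_arm --commands '[[[0.15,-0.05,0,0,255],[0.3,-0.05,0,0,255],[0.4,-0.05,0,0,255],[0.48,-0.05,-0.01,0,255],[0.56,-0.05,-0.02,0,255],[0.64,-0.05,-0.04,0,255],[0.74,-0.05,-0.06,0,255],[0.84,-0.05,-0.08,0,255],[0.94,-0.05,-0.1,0,255],[1.04,-0.05,-0.12,0,255],[1.14,-0.05,-0.14,0,255],[1.24,-0.05,-0.16,0,255]]]'

```text
time: 3.0
tool_pos: [454.5, -151.9, 49.7]
tcp_rot: [-0.0, 0.997, -0.082, -0.0]
wrist_force: [-1.3, 0.5, 0.5]
grip_width: -0.001
```

```bash
python3 look.py 3 side top
```

```text
3.1 [ 455.2 -152.3   50. ] reader [-99.7  -4.5  50. ] [-0.49  0.11 -0.19]
```

View pics/side3z.png

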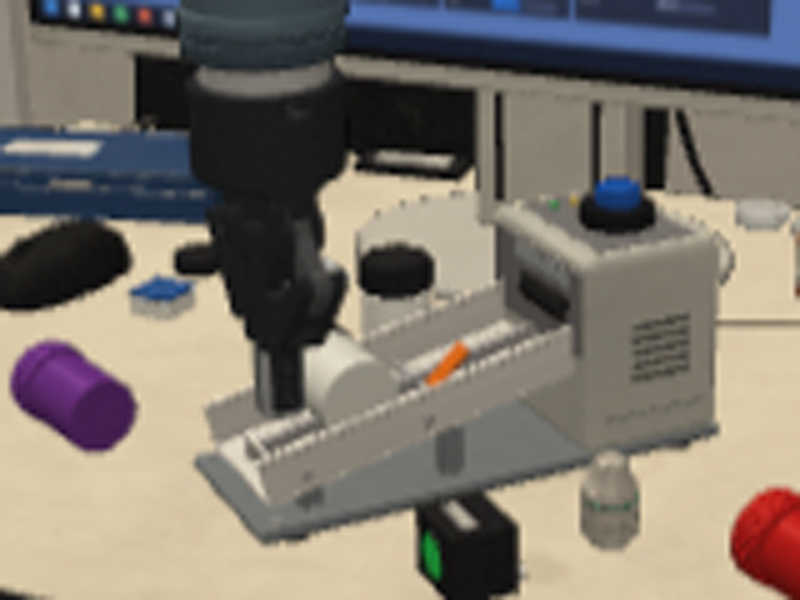

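View pics/top3z.png

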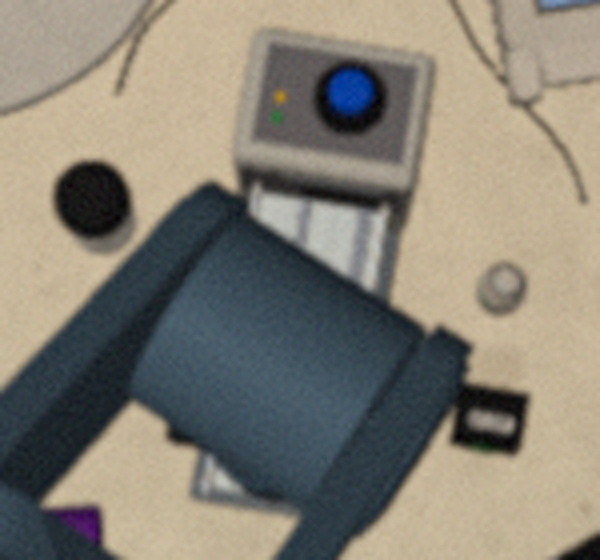

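The case rolls ahead of the finger on the rails, at about (355,390) in the side zoom, and the other objects have not moved. Continuing.

Request:
move_arm --commands '[[[0.1,0,-0.02,0,255],[0.25,0,-0.05,0,255],[0.42,0,-0.09,0,255],[0.6,0,-0.13,0,255],[0.78,0,-0.165,0,255],[0.96,0,-0.205,0,255],[1.14,0,-0.24,0,255],[1.32,0,-0.28,0,255],[1.5,0,-0.32,0,255],[1.68,0,-0.36,0,255],[1.84,0,-0.39,0,255],[1.95,0,-0.415,0,255]]]'

```text
time: 4.1
tool_pos: [532.0, -164.8, 66.5]
tcp_rot: [0.0, 0.997, -0.081, 0.0]
wrist_force: [-2.3, 0.5, 1.3]
grip_width: -0.003
```

```bash
python3 look.py 4 side
```

```text
4.15 [ 532.8 -165.1   66.9] reader [-21.   -4.5  66.9] [-0.31  0.56  1.1 ]
```

View pics/side4z.png

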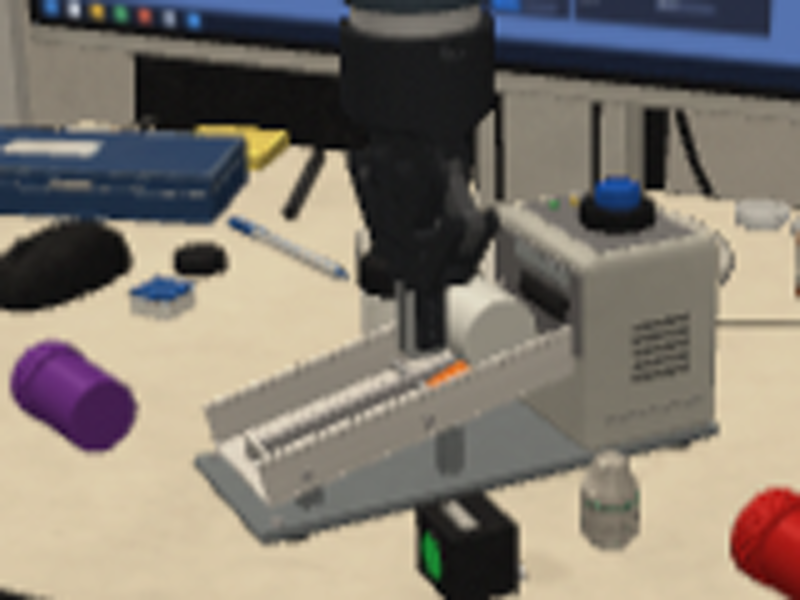

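The catch (orange, about (448,375) in the side zoom) is pressed level under the case. The last ~12 mm go in small steps while I watch the force.

Request:
move_arm --commands '[[[0.08,0,-0.02,0,255],[0.16,0,-0.035,0,255],[0.22,0,-0.05,0,255],[0.26,0,-0.06,0,255],[0.26,0,-0.06,0,255],[0.26,0,-0.06,0,255]]]'

```text
time: 4.65
tool_pos: [541.5, -166.3, 68.7]
tcp_rot: [0.0, 0.997, -0.082, 0.0]
wrist_force: [-1.3, 0.7, 0.3]
grip_width: -0.001
```

```bash
python3 look.py 5 side
```

```text
4.7 [ 541.5 -166.3   68.7] reader [-12.3  -4.3  68.7] [-0.23  0.89 -0.43]
```

View pics/side5z.png

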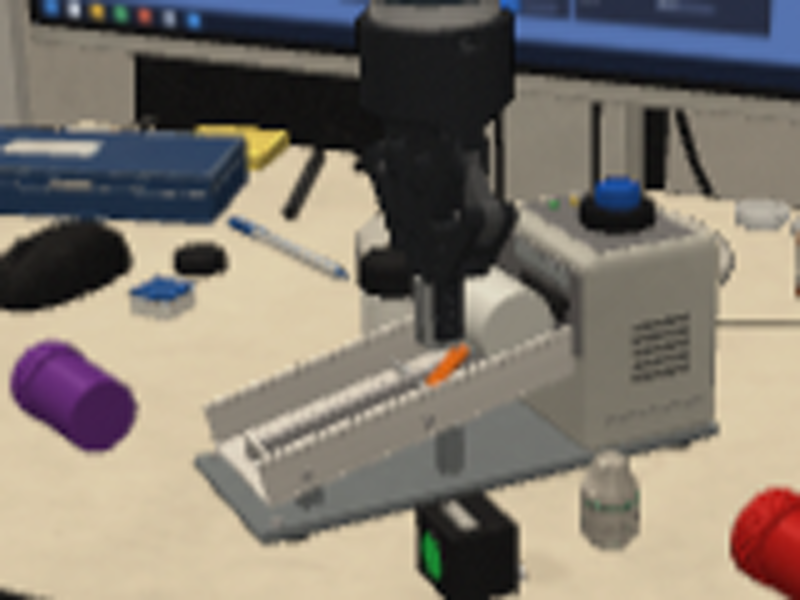

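The catch already looks sprung up, with its tip at about (462,350). I'll push on gently until the roller pushes back.

Request:
move_arm --commands '[[[0.02,0,-0.005,0,255],[0.04,0,-0.01,0,255],[0.06,0,-0.015,0,255],[0.06,0,-0.015,0,255]]]'

```text
time: 5.03
tool_pos: [542.9, -166.3, 69.1]
tcp_rot: [-0.0, 0.997, -0.081, -0.001]
wrist_force: [-5.3, 1.3, 3.3]
grip_width: 0.001
```

Request:
move_arm --commands '[[[0.02,0,-0.005,0,255],[0.03,0,-0.01,0,255],[0.03,0,-0.01,0,255]]]'

```text
time: 5.28
tool_pos: [543.1, -166.2, 69.1]
tcp_rot: [-0.001, 0.997, -0.081, -0.002]
wrist_force: [-8.1, 0.2, 3.2]
grip_width: -0.003
```

Home: 8 N against the roller. Backing off level, so the finger clears the catch, then up.

Request:
move_arm --commands '[[[-0.05,0,0,0,255],[-0.12,0,0,0,255],[-0.25,0,0,0,255],[-0.45,0,-0.05,0,255],[-0.7,0,-0.3,0,255],[-0.9,0,-0.9,0,255],[-0.9,0,-1.7,0,255],[-0.9,0,-2.5,0,255],[-0.9,0,-3.0,0,255],[-0.9,0,-3.0,0,255]]]'

```text
time: 6.12
tool_pos: [511.8, -162.5, 195.5]
tcp_rot: [0.002, 0.997, -0.082, 0.005]
wrist_force: [0.6, -0.4, 0.2]
grip_width: 0.003
```

```bash
python3 look.py 6 side top; python3 - <<'E'
from h import *
t=cv2.imread('pics/top6.png')[:,:,::-1].copy();s=cv2.imread('pics/side6.png')[:,:,::-1].copy()
print([c for c in cents(s,(3,150,120),(18,255,255),4) if 320<c[0][0]<360 and 210<c[0][1]<240])
print('top blue',[c for c in cents(t,(100,140,60),(125,255,255)) if 300<c[0][0]<340 and 120<c[0][1]<160])
E
```

```text
6.2167 [ 509.5 -161.2  190.7] reader [-44.6  -4.5 190.7] [-0.88  0.42 -0.07]
[([339.26, 222.19], [335, 218, 9, 9, 27])]
top blue []
```

View pics/side6z.png

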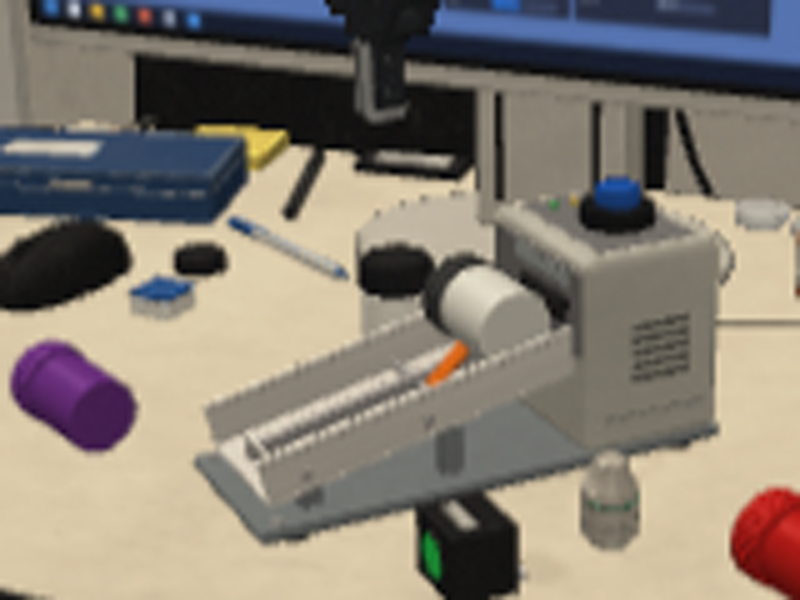

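View pics/top6z.png

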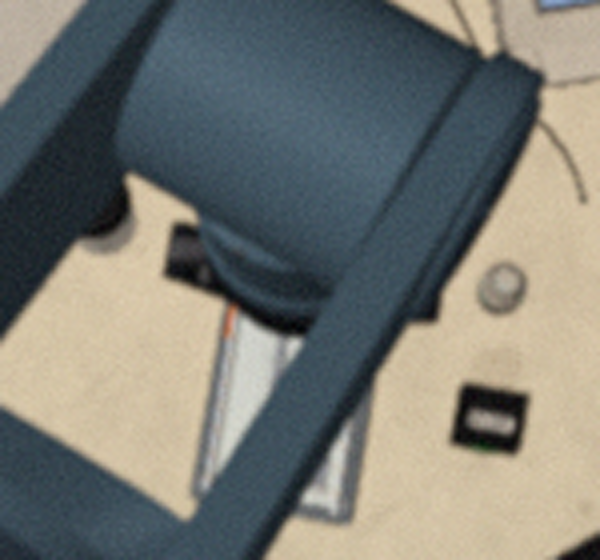

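The case is home and resting against the raised catch; the orange centroid in the side view is back at (339.3,222.2), the same as at rest. Next I go above the button.

Request:
move_arm --commands '[[[0.3,0,0,0,255],[0.9,0.02,0,0,255],[1.6,0.04,0,0,255],[2.3,0.06,0,0,255],[2.9,0.07,0.2,0,255],[3.25,0.07,0.5,0,255],[3.38,0.07,0.8,0,255],[3.38,0.07,1.0,0,255],[3.38,0.07,1.0,0,255],[3.38,0.07,1.0,0,255]]]'

```text
time: 7.05
tool_pos: [640.5, -185.1, 148.0]
tcp_rot: [-0.001, 0.997, -0.082, -0.002]
wrist_force: [-1.1, -0.1, 0.5]
grip_width: -0.0
```

```bash
python3 look.py 7 side
```

```text
7.1 [ 641.2 -185.4  149.4] reader [ 89.2  -7.1 149.4] [-0.03 -0.25  1.28]
```

View pics/side7z.png

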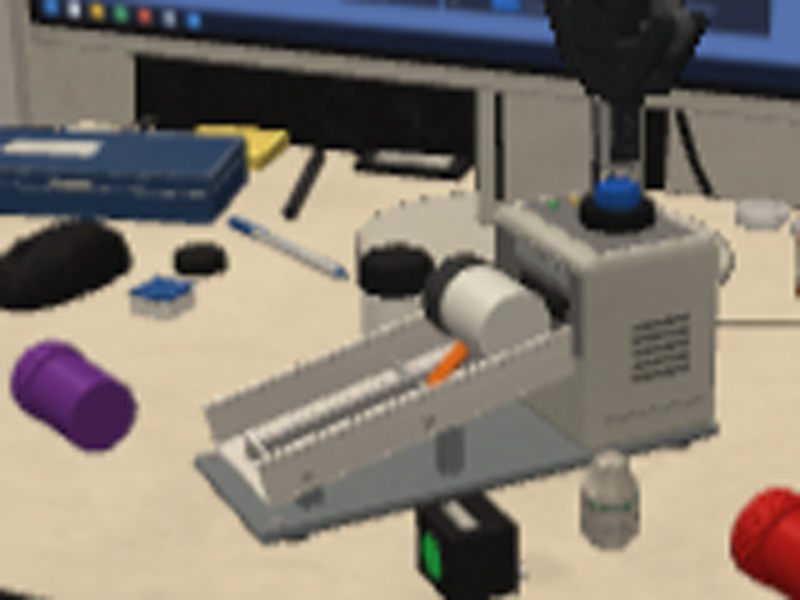

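The fingertip is just above the blue cap (about (618,190) in the zoom). Pressing in steps.

Request:
move_arm --commands '[[[0.02,0,0.1,0,255],[0.02,0,0.2,0,255],[0.02,0,0.25,0,255],[0.02,0,0.3,0,255],[0.02,0,0.34,0,255],[0.02,0,0.38,0,255],[0.02,0,0.38,0,255]]]'

```text
time: 7.68
tool_pos: [643.0, -185.9, 134.6]
tcp_rot: [0.0, 0.997, -0.082, -0.0]
wrist_force: [-1.9, -0.1, 2.7]
grip_width: -0.001
```

Request:
move_arm --commands '[[[0,0,0.02,0,255],[0,0,0.03,0,255],[0,0,0.03,0,255]]]'

```text
time: 7.93
tool_pos: [643.0, -185.9, 134.0]
tcp_rot: [0.0, 0.997, -0.081, -0.0]
wrist_force: [-3.2, 0.5, 5.5]
grip_width: -0.004
```

Request:
move_arm --commands '[[[0,0,0.02,0,255],[0,0,0.04,0,255],[0,0,0.04,0,255]]]'

```text
time: 8.18
tool_pos: [643.1, -185.9, 133.9]
tcp_rot: [0.0, 0.997, -0.081, 0.0]
wrist_force: [-7.6, 1.8, 13.2]
grip_width: 0.005
```

The button is at its stop: 13 N with no further travel. Releasing straight up, then withdrawing clear.

Request:
move_arm --commands '[[[0,0,-0.1,0,255],[0,0,-0.3,0,255],[0,0,-0.8,0,255],[0,0,-1.5,0,255],[0,0,-2.2,0,255],[-0.7,0,-2.7,0,255],[-1.6,0,-2.7,0,255],[-2.5,0,-2.7,0,255],[-3.4,0,-2.7,0,255],[-4.3,0,-2.7,0,255],[-5.0,0,-2.7,0,255],[-5.0,0,-2.7,0,255]]]'

```text
time: 9.18
tool_pos: [441.8, -151.7, 239.1]
tcp_rot: [-0.0, 0.997, -0.082, -0.001]
wrist_force: [-0.7, -0.4, -0.5]
grip_width: 0.003
```

```bash
python3 look.py 8 side top;python3 - <<'E'
from h import *
s=cv2.imread('pics/side8.png')[:,:,::-1].copy()
print([c for c in cents(s,(3,150,120),(18,255,255),4) if 320<c[0][0]<360 and 210<c[0][1]<240])
print([c for c in cents(s,(100,140,60),(125,255,255)) if 360<c[0][0]<385 and 175<c[0][1]<200])
E
```

```text
9.2833 [ 445.7 -153.4  240.3] reader [-108.9   -7.1  240.3] [ 1.31 -0.33  0.57]
[([339.26, 222.19], [335, 218, 9, 9, 27])]
[([372.92, 188.55], [369, 186, 9, 6, 49])]
```

View pics/side8z.png

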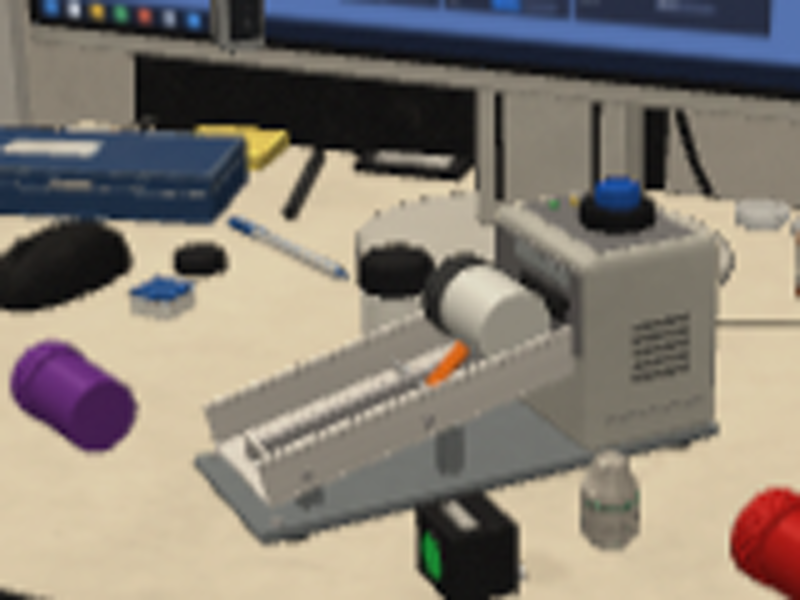

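View pics/top8z.png

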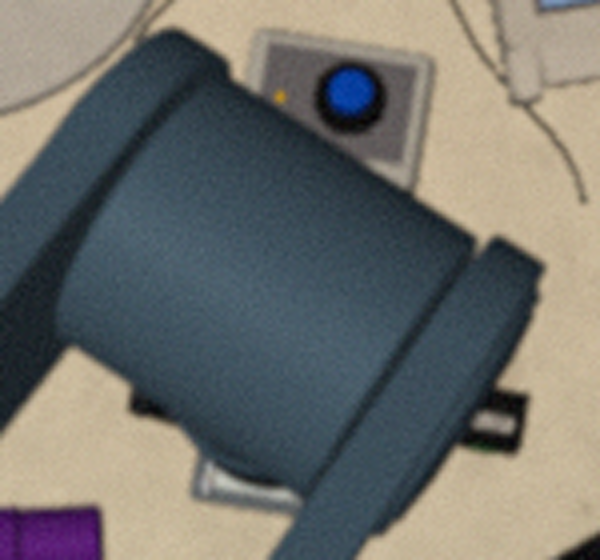

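The case is held at the roller by the raised catch, and the button is back up at its original side-view pixel (372.9,188.6). The other objects have not moved and the arm is clear, so I'm handing in.

```bash
python3 -c "
from station import *
print(hand_in())"
```

```text
the job is handed in; nothing more can be done
None
```

The case is home at the roller with the orange catch up behind it. After that I pressed the start button right down and let it go. I handed the job in at about 9.3 s of robot time; no verdict was reported.

- **Case:** I pushed it up the rails with the shut fingertips until the roller pushed back with about 8 N. In the last side picture it still rests against the catch, and the catch is back at its rest position (within about 0.2 pixel).
- **Button:** It stopped moving at a fingertip height of about 134 mm, which matches the 6 mm travel, with about 13 N on it. After release it was back at its original place in the side picture.
- **Other objects:** The standing case, objective and filter cube look unmoved in the side picture. I judged this by eye. In the last top picture the arm hid the standing case, the objective and the case in the gutter, so those checks rest on the side view alone.
- **Disagreement:** Triangulating the button gave 135 mm instead of the stated 140 mm. I used the stated height, and the press confirmed it.

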